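# Fit the keyhole carrier plate under a left-hand clamp knob

### The job

Fit the carrier plate that has the keyhole to the grinding fixture: first unscrew the fixture's clamp knob as far as it goes - its thread is left-handed, so feel which way it gives. Then set the plate over the knob through the large end of its keyhole, flat on the fixture, slide it along the slot until the stud meets the slot's end with the plate lying square on the fixture, and screw the knob down again so that it clamps the plate. Leave the plate with the plain round hole and the other things on the bench where they are.

Things in the scene. Friction and masses are not known exactly. Their poses are not given: they have to be found in the camera images.
- fixture: Grinding fixture fixed to the worktop: a flat grey block with a steel top face, 170 x 90 mm and 20 mm high, with four bolted ears (9 mm high, bolts to 15 mm, reaching 64 mm either side of its middle line). Origin on the worktop under the stud; z up; the block runs from x = -110 to x = +60 mm and y = -45 to +45 mm. Its long end (-x) points roughly to the robot. The plate is fitted with its x axis along the fixture's x axis (same sense: pull at the -x end).
- stud (a point): Centre of the stud at the level of the fixture's top face, 20 mm above the worktop (upright steel stud, diameter 14 mm, 10 mm high). The knob's thread is on its axis.
- clamp_nut: The clamp nut with its knob, which rises and sinks on the stud: a steel disc 36 mm in diameter and 10 mm thick, with a dark bar grip on top. Origin on the axis at the disc's underside, which is 0.5 mm above the fixture's top face when the knob reads 0. Does not turn in this reading (only the knob does).
- knob_grip (a point): Point on the knob's axis 28 mm above the disc's underside, at the height to grip its bar: the bar is 32 mm long (this point's x axis), 12 mm thick (y), and reaches from 10 to 38 mm above the disc's underside. The point turns and rises with the knob.
- knob (a joint): Angle of the clamp knob in rad, from 0 (screwed right down on the empty fixture) to 2.6 (its stop, fully loosened). LEFT-HAND thread: it grows, loosens and rises when turned CLOCKWISE seen from above, by 3 mm per rad; turning counter-clockwise tightens and lowers it. It has a drag of 0.08 N m and stays where it is left. It starts between 0 and 0.3. With the 4 mm plate under the disc it comes to bear at about 1.17; screw it against that until it resists.
- keyhole_plate: Loose aluminium carrier plate, 150 x 70 x 4 mm, 0.16 kg or so, lying flat, with a keyhole and a black pull. Origin at the centre of its underside; x along its length. The keyhole's large end is a 46 mm hole at x = +5 mm; its slot, 20 mm wide, runs from there to +x and ends at x = +50 mm. The pull stands at the -x end.
- plate_hole (a point): Centre of the large end of the keyhole, at the plate's underside. To go over the knob it is set above the stud, with the plate held above the knob's top (about 67 mm above the worktop when loosened) until it is centred.
- plate_home (a point): Point in the keyhole's slot at the plate's underside, 38 mm along +x from plate_hole, where the stud's axis lies when the stud touches the slot's end (plate fully home). So the plate moves 38 mm along its own -x to lock.
- plate_pull (a point): Where to grip the pull: 52 mm to -x of the plate's centre, 30 mm above its underside. The pull is an upright black block 34 mm long (x), 12 mm thick (y), reaching from 4 to 42 mm above the plate's underside.
- plain_plate: The other carrier plate, same size, material and pull, but with a plain round 46 mm hole and no slot: it does not fit and is left alone. Origin and axes as for the keyhole plate.
- petri_dish: Loose shallow dish, 67 mm across, 14 mm high; leave alone. Origin at the centre of its underside.
- specimen_a: Loose black resin specimen mount, 30 mm across, 22 mm high; leave alone.
- specimen_b: Loose black resin specimen mount, 30 mm across, 18 mm high; leave alone.
- ref_block: Loose square steel reference block, 44 x 44 x 12 mm; leave alone.

How it is judged:
On the way, in this order (a step that is already met when the one before it is completed fails the run):
1. the clamp knob is loosened (turned clockwise past 2.1 rad) while the fixture is still empty (value of joint knob above 2.1 rad and horizontal distance between plate_hole and stud above 0.06 m), for 0.2 s.
2. the keyhole plate lies on the fixture with the knob through the large end (horizontal distance between plate_hole and stud below 0.015 m and z of plate_hole in the frame of stud below 0.004 m), for 0.1 s.
3. the plate is slid home along its slot, under the knob's disc (horizontal distance between plate_home and stud below 0.006 m and z of plate_home in the frame of stud below 0.004 m), for 0.2 s.
At the end, for the whole second after the job is handed in: The keyhole plate lies flat on the fixture (underside within 3 mm of the top face, tilt under 0.04 rad), fully home (stud axis within 6 mm of the home point of the slot), square to the fixture within 0.22 rad, at rest, and clamped: the nut presses on it with more than 3 N (horizontal distance between plate_home and stud below 0.006 m and z of plate_home in the frame of stud below 0.003 m and angle between keyhole_plate's own z axis and vertical below 0.04 rad and angle between the x axis of keyhole_plate and the x axis of fixture, either way round below 0.22 rad and contact force between clamp_nut and keyhole_plate above 3 N and linear speed of keyhole_plate below 0.01 m/s); the robot touches nothing.
It fails at once if the plain plate is shifted by more than 25 mm (distance of plain_plate from where it was at the start of the episode above 0.025 m).
It fails at once if a bystander (dish, specimen mounts, reference block) is shifted by more than 30 mm (distance of any of petri_dish, specimen_a, specimen_b, ref_block from where it was at the start of the episode above 0.03 m).
It also fails if it takes over 72 s, if anything falls off the work surface, if the arm or the gripper's body presses on something with over 40 N, if the wrist force passes 120 N, or if a joint passes its speed limit or range.

### The arm

A 7-joint arm with a two-finger parallel gripper is mounted at the origin on a cart in front of the work surface, level with it; the furniture and walls round the work are solid. World frame = base frame: x ahead of the robot, y to its left, z up, the work surface at z = 0. Lengths are in m, angles in rad, forces in N, time in s.
With the tool pointing down it reaches from about 0.35 to 0.9 m from the base axis. Payload 8.1 kg.
Tool frame: the origin (TCP) lies at the very end of the fingers, on their centre line; the grasp point (between the pads) lies 19 mm behind it; z points along the fingers, y is the line along which they close (so a half turn about z gives the same grasp; the last joint's range is limited). The gripper opens to 92 mm and grips with 3 to 60 N. Pads are 19 mm wide; open, the fingers measure 130 mm over their backs; the gripper's body (75 mm by 190 mm) begins 47 mm behind the grasp point.
Start: joints at [-1.268, 0.434, 0.025, 1.573, -0.012, 1.134, -0.075], TCP at [0.247, 0.574, 0.194] pointing down, gripper open.
Joint ranges: [-2.62, 2.62], [-0.44, 2.09], [-1.27, 1.32], [0.08, 2.57], [-1.32, 4.46], [0.12, 2], [-2.74, 2.74]. Speed limits (rad/s): [2.22, 2.22, 3.01, 3.01, 3.14, 3.14, 3.14].

### API

Orientations are given as a rotation vector (axis times angle).
In Python, from cell import arm gives the robot as it stands.
- The arm moves only by the tool jog_arm, never from a script. Its argument "rows" is a list of rows, each a list of 3 entries, a list of its own where there are three numbers: the shift along the world's x, y, z in cm, then the turn, a rotation vector about the world's x, y, z in degrees, then the opening, from 0 (shut) to 1 (fully open). A call has 1 to 8 rows; each row is the pose to reach, as a shift and turn from the pose commanded when the call began; what a row does not reach only later rows make up. A row lasts 1/8 s, in which the tool goes at most 62.5 mm and 10.7 degrees, less where a joint would pass 70% of its speed; a pose out of reach is approached as far as the arm can. A call with a gripper value outside its range is refused whole. The fingers move at their own pace and stop on an object; "newtons" is the grip in N (left out, the last holds). Time passes only in rows, so rows that repeat a pose let the fingers close. It gives the time, the measured TCP pose, the force, the opening and the grip force at its end, in the units of the state.
- arm.observe(): the state, without advancing time (a new reading comes with each control period).
- arm.get_image(name): name is "scene" or "top" or "wrist"; returns a dict with "img" (384x512x3 uint8, red, green, blue), "depth" (384x512 float32, m along the optical axis (not along the pixel's ray), 0 where there is no reading), "fx", "fy", "cx", "cy" (pixels), "rvec" (rotation vector, rad) and "tvec" (3), from world to camera coordinates, as OpenCV has them; the wrist camera has in their place "mount" (4x4, takes a point from camera to tool coordinates, whose origin is the TCP and whose axes are the flange's). Camera axes: x right, y down, z forward; pixel columns grow to the right and rows downward; lengths in m; the calibration is good to about 2 mm. A picture is of the moment at which its call begins: read the wrist's pose just before it.
- arm.sign_off(): hands the job in; it is judged then, once.
The state is a dict: "clock": time; "joints": joint angles; "dq": joint speeds; "joint_efforts": joint torques, N m; "position": TCP position; "ee_rot": TCP orientation; "force": force on the tool from outside, world axes, zero at the start; "ft_torque": the same for the moment, N m; "width": opening from 0.0 (shut) to 1.0 (fully open); "gripper_force": force on a finger pad.
Only numpy, scipy, OpenCV 4.12 (cv2) and the standard library are available. Lean on these libraries where they do the work, as an engineer would, in place of code of your own. Each camera call takes 0.05 s, during which the arm holds its last target. There are 200 camera calls.

## Working session

There is one attempt and no reset: what is moved stays moved. The work goes in short steps, Python scripts to look and compute and a tool call to move; the robot and the scene stay as the last step left them, time stands still between calls to the robot, and variables do not carry over. Pictures are saved under pics/ and viewed, at most 10 in all, crops included, and the job is handed in when it is done.

Besides the shell and the picture viewer there is one more tool, called after "Emit:" as name(argument=value, ...), one argument or row to a line, values as JSON. jog_arm: Moves the arm, as the interface text tells. Its arguments: {"type":"object","properties":{"rows":{"type":"array","items":{"type":"array"}},"newtons":{"type":"number"}},"required":["rows"]}

```bash
mkdir -p pics; ls; python3 - <<'E'
from cell import arm
import cv2,numpy as np,pickle
print(arm.observe())
for n in("top","scene"):
    d=arm.get_image(n); pickle.dump(d,open(n+".pkl","wb")); cv2.imwrite(f"pics/{n}0.png",d["img"][:,:,::-1])
    print(n,d["fx"],d["cx"],d["cy"],d["rvec"],d["tvec"])
E
```

```text
pics
{'clock': 0.0, 'joints': array([-1.26757555,  0.43522377,  0.02498736,  1.57411236, -0.01162892,
        1.13399631, -0.07513351]), 'dq': array([-9.54380851e-04,  3.35004074e-05,  1.78529085e-04,  1.15928793e-03,
       -7.16916829e-05, -2.67228344e-03, -7.51407565e-04]), 'joint_efforts': array([-2.14533502e-04, -6.67855239e+01,  9.84815173e-01, -3.14462042e+01,
       -6.04557199e-02,  4.26945125e-02,  1.55036096e-04]), 'position': array([0.24656315, 0.57368673, 0.19353878]), 'ee_rot': array([-6.33254400e-01, -3.07690438e+00,  2.48490108e-03]), 'force': array([ 0.33371499,  0.91125296, -0.74979741]), 'ft_torque': array([-0.01859501,  0.00219637,  0.01305107]), 'gripper_force': 0.0, 'width': 1.001381292700799}
top 366.7041738063721 251.22724207079835 194.19131309749457 [ 2.1235625  -2.11844074  0.16658586] [-0.03978031  0.58348298  1.09162434]
scene 444.09875286373097 258.75168778703966 184.81874847033754 [ 2.09404388 -1.26863634  0.50269163] [-0.3063415   0.39573554  0.78405462]
```

View pics/top0.png

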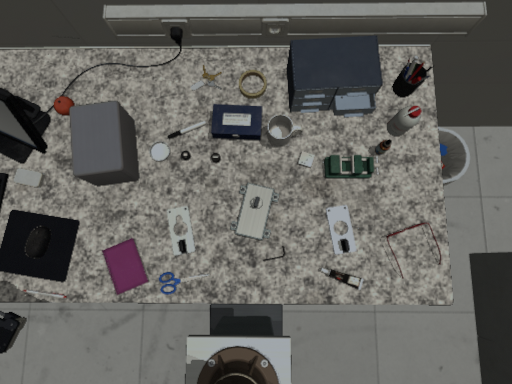

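View pics/scene0.png

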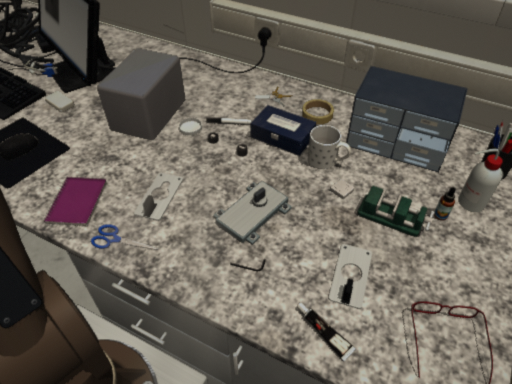

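The top view shows the fixture at (256,212) with its knob at (256,202). The two plates are at (181,231) and (342,230), and their pulls are towards the robot. I'll enlarge all three and measure them.

```bash
cat > h.py <<'E'
import cv2,numpy as np,pickle
def w2c(d):
    return cv2.Rodrigues(np.array(d["rvec"]))[0],np.array(d["tvec"]).reshape(3)
def px2w(d,u,v,z):
    R,t=w2c(d); r=R.T@np.array([(u-d["cx"])/d["fx"],(v-d["cy"])/d["fy"],1]); c=-R.T@t
    return c+r*(z-c[2])/r[2]
def cloud(d):
    R,t=w2c(d); v,u=np.mgrid[:384,:512]; Z=d["depth"]
    P=np.stack([(u-d["cx"])/d["fx"]*Z,(v-d["cy"])/d["fy"]*Z,Z],-1)
    return (P-t)@R
E
python3 - <<'E'
from h import *
d=pickle.load(open("top.pkl","rb")); im=d["img"][:,:,::-1]
cr=[cv2.resize(im[180:270,a:a+66],None,fx=4,fy=4,interpolation=cv2.INTER_CUBIC) for a in(150,224,310)]
cv2.imwrite("pics/crop.png",np.hstack(cr))
P=cloud(d)
for n,(u0,u1,v0,v1) in dict(fix=(230,280,178,245),L=(160,200,200,260),R=(322,362,200,260)).items():
    q=P[v0:v1,u0:u1].reshape(-1,3); z=q[:,2]
    print(n,np.histogram(z,np.arange(-.004,.07,.004))[0])
    for lo,hi in ((.014,.027),(.03,.037),(.042,.052),(.037,.06)) if n=="fix" else ((.002,.008),(.035,.05)):
        s=q[(z>lo)&(z<hi)]; 
        if len(s)>5:
            r=cv2.minAreaRect((s[:,:2]*1000).astype(np.float32)); print(lo,len(s),s.mean(0).round(4),r)
E
```

```text
fix [711 801 112 116 104 643 637  62  41  16   0   1   1   1   8  27   5   0]
0.014 1404 [ 0.5326 -0.0486  0.02  ] ((535.3807983398438, -50.641021728515625), (121.9731216430664, 169.49392700195312), 76.32732391357422)
0.03 36 [ 0.5577 -0.0558  0.032 ] ((557.7777709960938, -55.50750732421875), (32.09872817993164, 30.967201232910156), 78.51412200927734)
0.037 38 [ 0.5594 -0.0549  0.0566] ((560.0274658203125, -54.79644012451172), (11.412379264831543, 31.654085159301758), 72.75)
L [ 753 1055  424   37    5    2    2    2    4    2   11   29    5    0
    0    0    0    0]
0.002 917 [0.4767 0.1907 0.0041] ((477.7227783203125, 192.81185913085938), (190.76785278320312, 127.06243133544922), 1.8707009553909302)
0.035 45 [0.4232 0.1772 0.0415] ((423.1800231933594, 177.53648376464844), (32.27140808105469, 12.08257007598877), 13.349170684814453)
R [ 642 1130  464   48    5    1    4    5    2    2   11   26    8    1
    0    0    0    0]
0.002 960 [ 0.4804 -0.3234  0.0042] ((479.4887390136719, -325.579833984375), (125.34619140625, 190.82745361328125), 88.49706268310547)
0.035 46 [ 0.4279 -0.3299  0.0414] ((427.9089050292969, -330.3968505859375), (31.581438064575195, 11.824934005737305), 9.815709114074707)
```

View pics/crop.png

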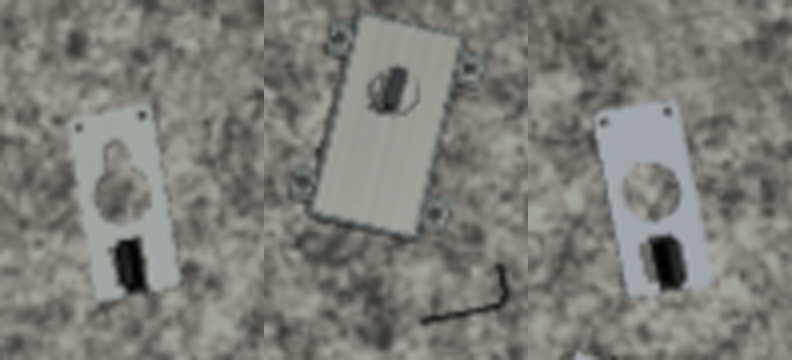

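The left plate, centred near crop (125,200), is the keyhole plate, and its slot points away from the robot. The right one has the plain hole. The knob measures (0.559, -0.055) at -17°, and its height and bar size match the description. I'll move above it.

Emit:
jog_arm(
  rows=[
    [[3.9,-7.9,0],[0,0,0],1],
    [[7.8,-15.7,0],[0,0,1],1],
    [[11.7,-23.6,0],[0,0,2],1],
    [[15.6,-31.4,0],[0,0,3],1],
    [[19.5,-39.3,0],[0,0,4],1],
    [[23.4,-47.2,0],[0,0,5],1],
    [[27.3,-55,0],[0,0,6],1],
    [[31.2,-62.9,0],[0,0,6],1],
  ],
)

```text
clock: 1.1
position: [0.4694, 0.1245, 0.1943]
ee_rot: [0.47, 3.106, 0.0]
force: [1.3, 0.7, -0.9]
width: 1.0
gripper_force: 0.0
```

```bash
cat >> h.py <<'E'
def tool(o):
    T=np.eye(4);T[:3,:3]=cv2.Rodrigues(np.array(o["ee_rot"]))[0];T[:3,3]=o["position"];return T
def yaw(o):
    R=tool(o)[:3,:3]; return np.degrees(np.arctan2(R[1,1],R[0,1]))
def st(o): print(round(o["clock"],2),np.round(o["position"],4),"yawY",round(yaw(o),2),"tilt",np.round(tool(o)[:3,2],3),"F",np.round(o["force"],1),"T",np.round(o["ft_torque"],2),"w",round(o["width"],3),round(o["gripper_force"],1),"j",np.round(o["joints"],2))
def wrist(arm,name):
    o=arm.observe(); d=arm.get_image("wrist"); T=tool(o)@np.array(d["mount"]); Ri=T[:3,:3].T
    d["rvec"]=cv2.Rodrigues(Ri)[0].ravel(); d["tvec"]=-Ri@T[:3,3]
    pickle.dump(d,open(name+".pkl","wb")); cv2.imwrite(f"pics/{name}.png",d["img"][:,:,::-1]); st(o); return d
E
python3 -c "
from h import *;from cell import arm
st(arm.observe())"
```

```text
1.1 [0.4694 0.1245 0.1943] yawY 72.77 tilt [ 0.  0. -1.] F [ 1.3  0.7 -0.9] T [ 0.03 -0.1  -0.05] w 1.0 0.0 j [-0.56  0.2   0.23  1.92 -0.05  1.03  0.96]
```

Emit:
jog_arm(
  rows=[
    [[2.2,-4.5,0],[0,0,0],1],
    [[4.4,-9,0],[0,0,0],1],
    [[6.6,-13.5,0],[0,0,0],1],
    [[8.8,-17.8,0],[0,0,0],1],
    [[8.8,-17.8,0],[0,0,0],1],
    [[8.8,-17.8,0],[0,0,0],1],
  ],
)

```text
clock: 1.85
position: [0.5565, -0.0511, 0.1939]
ee_rot: [-0.471, -3.105, -0.001]
force: [-0.2, 0.6, 0.5]
width: 1.0
gripper_force: 0.0
```

```bash
python3 - <<'E'
from h import *;from cell import arm
d=wrist(arm,"w1"); P=cloud(d)
z=P[...,2]
for lo,hi in((.017,.024),(.029,.034),(.05,.066)):
    m=((z>lo)&(z<hi)).astype(np.uint8)
    m=cv2.morphologyEx(m,cv2.MORPH_OPEN,np.ones((5,5)))
    n,l,s,c=cv2.connectedComponentsWithStats(m)
    for i in range(1,n):
        if s[i,4]>200:
            q=P[l==i]; r=cv2.minAreaRect((q[:,:2]*1000).astype(np.float32)); print(lo,s[i],q.mean(0).round(4),r)
E
```

```text
1.85 [ 0.5565 -0.0511  0.1939] yawY 72.74 tilt [-0.001  0.001 -1.   ] F [-0.2  0.6  0.5] T [ 0.05  0.02 -0.  ] w 1.0 0.0 j [-0.25  0.33  0.33  1.76 -0.12  1.07  1.39]
0.017 [  206    62    91   157 11303] [ 0.5258 -0.0463  0.0203] ((534.3765258789062, -48.555763244628906), (89.56735229492188, 169.38003540039062), 76.65507507324219)
0.017 [469 226  24  21 336] [0.7207 0.1793 0.0185] ((719.7140502929688, 178.79483032226562), (26.83820915222168, 26.900009155273438), 72.69412994384766)
0.029 [261 157  11  25 231] [ 0.5611 -0.0434  0.0309] ((561.0166625976562, -42.690093994140625), (11.012207984924316, 27.139257431030273), 72.89063262939453)
0.029 [239 158  11  24 207] [ 0.5548 -0.0654  0.0309] ((554.6223754882812, -66.02729797363281), (10.954385757446289, 26.082977294921875), 76.71533966064453)
0.05 [249 161  13  30 328] [ 0.5583 -0.0542  0.0583] ((558.072021484375, -54.19792175292969), (11.67818546295166, 30.226558685302734), 75.26995849609375)
0.05 [318 326  65  16 693] [7.849e-01 5.000e-04 5.240e-02] ((781.7376098632812, -3.8796615600585938), (77.9614028930664, 23.635313034057617), 75.07331848144531)
```

View pics/w1.png

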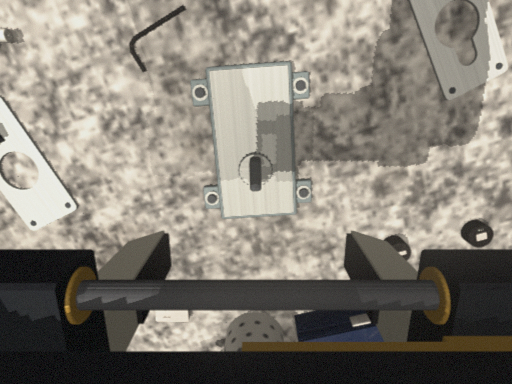

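The wrist view confirms which plate is which: keyhole at top right (455,45), plain hole at left (20,170). The stud is at (0.5587, -0.0543), with the fixture at -13.4° and the knob bar at about -15°. I'll go down onto the bar.

Emit:
jog_arm(
  rows=[
    [[0.2,-0.3,-4],[0,0,1.5],1],
    [[0.2,-0.3,-9],[0,0,1.5],1],
    [[0.2,-0.3,-12],[0,0,1.5],0.5],
    [[0.2,-0.3,-14],[0,0,1.5],0.5],
    [[0.2,-0.3,-15],[0,0,1.5],0.5],
    [[0.2,-0.3,-15.9],[0,0,1.5],0.5],
    [[0.2,-0.3,-15.9],[0,0,1.5],0.5],
  ],
)

```text
clock: 2.78
position: [0.5589, -0.0543, 0.0353]
ee_rot: [-0.43, -3.112, -0.0]
force: [0.3, -0.6, 0.7]
width: 0.522
gripper_force: 0.0
```

```bash
python3 -c "
from h import *;from cell import arm
st(arm.observe())"
```

```text
2.77 [ 0.5589 -0.0543  0.0353] yawY 74.27 tilt [-0.  0. -1.] F [ 0.3 -0.6  0.7] T [-0.04  0.07  0.08] w 0.522 0.0 j [-0.19  0.52  0.27  1.92 -0.2   0.73  1.49]
```

Emit:
jog_arm(
  rows=[
    [[0,0,0],[0,0,0],0],
    [[0,0,0],[0,0,0],0],
    [[0,0,0],[0,0,0],0],
    [[0,0,0],[0,0,0],0],
    [[0,0,0.03],[0,0,-5],0],
    [[0,0,0.08],[0,0,-15],0],
    [[0,0,0.13],[0,0,-25],0],
    [[0,0,0.18],[0,0,-35],0],
  ],
  newtons=30,
)

```text
clock: 3.78
position: [0.559, -0.0546, 0.0372]
ee_rot: [1.355, 2.834, 0.0]
force: [0.3, 0.4, 0.5]
width: 0.005
gripper_force: 0.0
```

```bash
python3 -c "
from h import *;from cell import arm
st(arm.observe())"
```

```text
3.77 [ 0.559  -0.0546  0.0372] yawY 38.91 tilt [ 0.  0. -1.] F [0.3 0.4 0.5] T [-0.02 -0.   -0.05] w 0.005 0.0 j [-0.31  0.54  0.45  1.92 -0.33  0.75  1.  ]
```

The fingers closed fully, so they don't hold the bar. I'll look.

```bash
python3 - <<'E'
from h import *;from cell import arm
d=wrist(arm,"w2"); e=arm.get_image("scene")
a=cv2.resize(e["img"][140:260,190:330,::-1],(500,430),interpolation=cv2.INTER_CUBIC)
b=cv2.resize(d["img"][80:384,100:400,::-1],(300,304)); b=cv2.copyMakeBorder(b,0,126,0,0,cv2.BORDER_CONSTANT)
cv2.imwrite("pics/c2.png",np.hstack([a,b]))
E
```

```text
3.77 [ 0.559  -0.0546  0.0372] yawY 38.91 tilt [ 0.  0. -1.] F [0.3 0.4 0.5] T [-0.02 -0.   -0.05] w 0.005 0.0 j [-0.31  0.54  0.45  1.92 -0.33  0.75  1.  ]
```

View pics/c2.png

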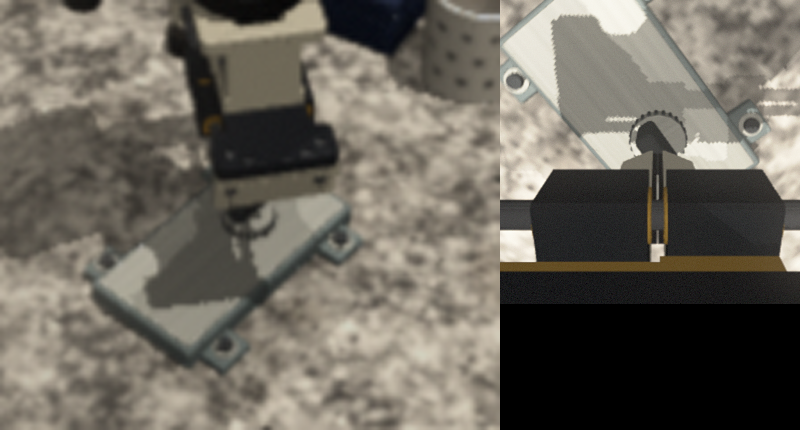

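```bash
python3 - <<'E'
from h import *;from cell import arm
d=pickle.load(open("w2.pkl","rb")); o=arm.observe()
print(d["mount"])
def pr(d,p): return cv2.projectPoints(np.array([p],float),np.array(d["rvec"]),np.array(d["tvec"]),np.array([[d["fx"],0,d["cx"]],[0,d["fy"],d["cy"]],[0,0,1.]]),None)[0].ravel()
T=tool(o)
for z in(-.04,-.019,0): print("tcp axis",z,pr(d,T[:3,3]+T[:3,2]*z))
P=cloud(d)
for u in(255,):
  for v in range(190,345,6): print(v,P[v,u].round(4),d["img"][v,u])
s=arm.get_image("scene"); t=arm.get_image("top"); pickle.dump(t,open("t2.pkl","wb"))
for n,e in(("scene",s),("top",t)): print(n,pr(e,T[:3,3]),pr(e,T[:3,3]+[0,0,.05]),pr(e,[.5587,-.0543,.03]))
E
```

```text
[[-7.74477212e-04 -9.54832004e-01 -2.97145157e-01  8.12173545e-02]
 [ 9.99999672e-01 -8.09887928e-04 -3.93762169e-06 -7.98389567e-04]
 [-2.36894508e-04 -2.97145062e-01  9.54832318e-01 -1.90731254e-01]
 [ 0.00000000e+00  0.00000000e+00  0.00000000e+00  1.00000000e+00]]
tcp axis -0.04 [259.09252556 256.82354219]
tcp axis -0.019 [258.8649273  238.93190146]
tcp axis 0 [258.69713083 225.74131617]
190 [ 0.5452 -0.0411  0.0237] [75 75 71]
196 [ 0.5463 -0.0424  0.0309] [136 135 125]
202 [ 0.5488 -0.0455  0.0308] [131 127 120]
208 [ 0.5486 -0.0451  0.0428] [56 57 52]
214 [ 0.549  -0.0455  0.0513] [57 54 54]
220 [ 0.5498 -0.0464  0.0574] [62 59 58]
226 [ 0.5519 -0.049   0.0579] [70 71 67]
232 [ 0.554  -0.0516  0.0586] [62 62 60]
238 [ 0.5511 -0.048   0.0762] [44 46 42]
244 [ 0.5512 -0.048   0.0827] [49 45 44]
250 [ 0.5514 -0.0481  0.0887] [46 45 44]
256 [ 0.5511 -0.0478  0.0952] [50 48 43]
262 [ 0.5516 -0.0483  0.0994] [37 39 33]
268 [ 0.5512 -0.0478  0.1055] [32 31 32]
274 [ 0.5518 -0.0485  0.1086] [39 35 35]
280 [ 0.5384 -0.0314  0.1478] [48 46 44]
286 [ 0.5381 -0.0311  0.1513] [59 58 55]
292 [ 0.539  -0.0321  0.1521] [67 64 64]
298 [ 0.5397 -0.033   0.153 ] [69 69 70]
304 [ 0.5406 -0.0342  0.1536] [69 70 68]
310 [ 0.5597 -0.0583  0.1149] [42 39 37]
316 [ 0.561  -0.0599  0.1159] [40 41 38]
322 [ 0.5627 -0.062   0.116 ] [40 37 36]
328 [ 0.6234 -0.1386  0.0009] [218 207 189]
334 [ 0.627  -0.1431  0.0011] [202 189 174]
340 [ 6.315e-01 -1.488e-01 -3.000e-04] [210 202 184]
scene [259.09860523 196.29388032] [259.09881497 182.09630095] [258.98363053 198.29933057]
top [256.39791278 202.66880832] [256.31986555 200.14233404] [256.35928291 203.10780756]
```

```bash
python3 - <<'E'
import cv2
a=cv2.imread("pics/w2.png")[170:345,160:360]
cv2.imwrite("pics/c3.png",cv2.convertScaleAbs(cv2.resize(a,(680,595),interpolation=cv2.INTER_CUBIC),alpha=1.6,beta=20))
E
```

```text
(no output)
```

View pics/c3.png

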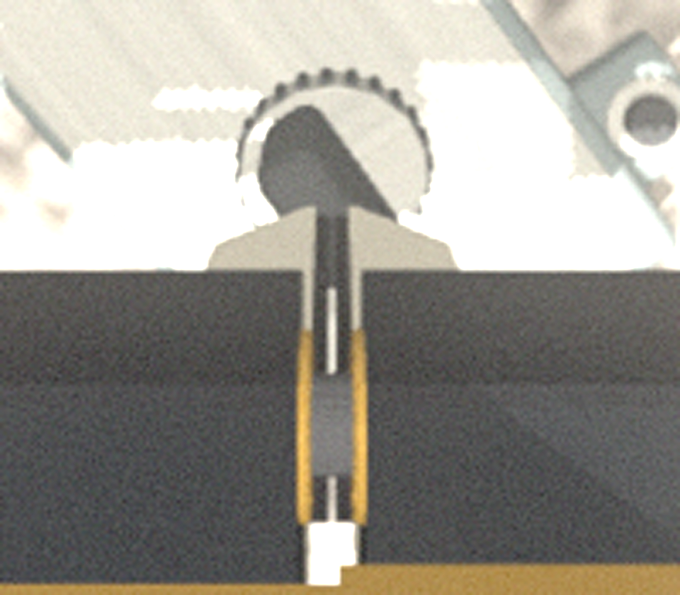

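The view shows the fingers shut above the bar, which hasn't turned. They don't straddle it. I'll check the fingertip height by depth.

```bash
python3 - <<'E'
from h import *;from cell import arm
d=pickle.load(open("w2.pkl","rb")); o=arm.observe(); T=tool(o); P=cloud(d)
Q=(P-T[:3,3])@T[:3,:3]
for u in(235,245,251,258,264,272):
  print(u,[(v,*(Q[v,u]*1000).round(0).astype(int)) for v in range(224,262,4)])
for x in(.0095,0): 
  for z in (-.06,-.04,-.02,0):
    p=T[:3,:3]@[x,0,z]+T[:3,3]; R,t=w2c(d); c=R@p+t; print(x,z,c[:2]/c[2]*d["fx"]+[d["cx"],d["cy"]])
E
```

```text
235 [(224, np.int64(-2), np.int64(-15), np.int64(7)), (228, np.int64(-4), np.int64(-15), np.int64(6)), (232, np.int64(-7), np.int64(-15), np.int64(7)), (236, np.int64(-10), np.int64(-15), np.int64(7)), (240, np.int64(11), np.int64(-12), np.int64(-43)), (244, np.int64(12), np.int64(-11), np.int64(-49)), (248, np.int64(11), np.int64(-11), np.int64(-52)), (252, np.int64(37), np.int64(-7), np.int64(-105)), (256, np.int64(37), np.int64(-7), np.int64(-108)), (260, np.int64(37), np.int64(-7), np.int64(-110))]
245 [(224, np.int64(10), np.int64(-7), np.int64(-21)), (228, np.int64(8), np.int64(-7), np.int64(-22)), (232, np.int64(6), np.int64(-8), np.int64(-22)), (236, np.int64(11), np.int64(-7), np.int64(-40)), (240, np.int64(11), np.int64(-7), np.int64(-44)), (244, np.int64(11), np.int64(-7), np.int64(-47)), (248, np.int64(12), np.int64(-6), np.int64(-53)), (252, np.int64(37), np.int64(-4), np.int64(-105)), (256, np.int64(37), np.int64(-4), np.int64(-109)), (260, np.int64(36), np.int64(-4), np.int64(-109))]
251 [(224, np.int64(10), np.int64(-4), np.int64(-21)), (228, np.int64(8), np.int64(-4)
[... 1496 characters left out ...]
4(0)), (232, np.int64(-2), np.int64(8), np.int64(-6)), (236, np.int64(11), np.int64(7), np.int64(-39)), (240, np.int64(12), np.int64(6), np.int64(-45)), (244, np.int64(11), np.int64(6), np.int64(-47)), (248, np.int64(11), np.int64(6), np.int64(-53)), (252, np.int64(37), np.int64(4), np.int64(-105)), (256, np.int64(36), np.int64(4), np.int64(-107)), (260, np.int64(36), np.int64(4), np.int64(-109))]
0.0095 -0.06 [258.95371422 259.46714951]
0.0095 -0.04 [258.72236698 239.76730913]
0.0095 -0.02 [258.53893966 224.14797809]
0.0095 0 [258.38994074 211.46031897]
0 -0.06 [259.15157921 278.43449848]
0 -0.04 [258.90163749 256.91062584]
0 -0.02 [258.70268716 239.77790644]
0 0 [258.54056828 225.81694688]
```

```bash
python3 - <<'E'
from h import *
for n in("w1","w2"):
    d=pickle.load(open(n+".pkl","rb")); M=np.array(d["mount"]); v,u=np.mgrid[:384,:512]; Z=d["depth"]
    Q=np.stack([(u-d["cx"])/d["fx"]*Z,(v-d["cy"])/d["fy"]*Z,Z],-1)@M[:3,:3].T+M[:3,3]
    m=(Z>0)&(Z<.2)&(np.abs(Q[...,1])<.075)&(Q[...,0]<.014)&(Q[...,0]>-.02)&(Q[...,2]<-.024)
    q=Q[m]; i=np.argsort(-q[:,2])[:300:25]; print(n,(q[i]*1000).round(0).tolist(), np.array(np.nonzero(m)).T[i][:3])
s=pickle.load(open("scene.pkl","rb"))
from cell import arm
s=arm.get_image("scene"); P=cloud(s); m=(np.abs(P[...,0]-.559)<.06)&(np.abs(P[...,1]+.055)<.06)&(P[...,2]>.03)
q=P[m]; R=np.nonzero(m)
for z in np.arange(.03,.13,.006):
    k=q[(q[:,2]>z)&(q[:,2]<z+.006)]; print(round(z,3),len(k),k.min(0).round(3) if len(k) else'',k.max(0).round(3) if len(k) else'')
E
```

```text
w1 [[7.0, 46.0, -31.0], [12.0, 50.0, -33.0], [-8.0, 46.0, -34.0], [-7.0, -46.0, -34.0], [12.0, 50.0, -35.0], [0.0, -46.0, -35.0], [9.0, 46.0, -35.0], [10.0, -48.0, -36.0], [11.0, 48.0, -36.0], [-1.0, -46.0, -37.0], [11.0, 48.0, -37.0], [2.0, -46.0, -37.0]] [[238 346]
 [231 355]
 [265 344]]
w2 [[10.0, -2.0, -32.0], [11.0, 5.0, -34.0], [11.0, 6.0, -36.0], [10.0, 1.0, -37.0], [10.0, -1.0, -38.0], [12.0, -7.0, -39.0], [10.0, -3.0, -39.0], [10.0, 2.0, -40.0], [11.0, -8.0, -40.0], [12.0, 6.0, -41.0], [11.0, 3.0, -42.0], [12.0, -5.0, -42.0]] [[233 255]
 [232 269]
 [233 270]]
0.03 46 [ 0.54  -0.071  0.03 ] [ 0.572 -0.041  0.036]
0.036 17 [ 0.54  -0.063  0.036] [ 0.564 -0.048  0.042]
0.042 8 [ 0.543 -0.059  0.043] [ 0.55  -0.049  0.047]
0.048 1 [ 0.545 -0.056  0.049] [ 0.545 -0.056  0.049]
0.054 0  
0.06 0  
0.066 0  
0.072 0  
0.078 0  
0.084 0  
0.09 0  
0.096 0  
0.102 0  
0.108 0  
0.114 0  
0.12 0  
0.126 0
```

```bash
python3 - <<'E'
from h import *
from cell import arm
s=arm.get_image("scene"); P=cloud(s); t=arm.get_image("top"); Pt=cloud(t)
for v in range(150,206,4): print(v,[(P[v,u].round(3).tolist(),round(float(s["depth"][v,u]),3)) for u in(252,260,268)])
m=(np.hypot(Pt[...,0]-.559,Pt[...,1]+.055)<.12)&(Pt[...,2]>.08); print(m.sum(),Pt[m].min(0) if m.any() else 0,Pt[m].max(0) if m.any() else 0)
E
```

```text
150 [([0.506, -0.066, 0.237], 0.898), ([0.514, -0.08, 0.236], 0.899), ([0.525, -0.093, 0.232], 0.905)]
154 [([0.501, -0.069, 0.231], 0.898), ([0.516, -0.079, 0.222], 0.911), ([0.527, -0.092, 0.219], 0.916)]
158 [([0.519, -0.059, 0.2], 0.935), ([0.516, -0.079, 0.211], 0.918), ([0.525, -0.093, 0.21], 0.921)]
162 [([0.519, -0.059, 0.189], 0.943), ([0.514, -0.08, 0.202], 0.924), ([0.527, -0.092, 0.197], 0.931)]
166 [([0.509, -0.064, 0.187], 0.937), ([0.514, -0.08, 0.191], 0.932), ([0.525, -0.093, 0.186], 0.938)]
170 [([0.507, -0.065, 0.178], 0.942), ([0.514, -0.08, 0.178], 0.941), ([0.523, -0.095, 0.177], 0.942)]
174 [([0.505, -0.065, 0.168], 0.948), ([0.506, -0.084, 0.176], 0.937), ([0.512, -0.1, 0.178], 0.933)]
178 [([0.486, -0.076, 0.178], 0.926), ([0.493, -0.091, 0.178], 0.925), ([0.501, -0.106, 0.179], 0.924)]
182 [([0.477, -0.081, 0.177], 0.92), ([0.482, -0.097, 0.18], 0.915), ([0.49, -0.111, 0.179], 0.916)]
186 [([0.464, -0.088, 0.18], 0.907), ([0.474, -0.101, 0.177], 0.911), ([0.484, -0.114, 0.174], 0.915)]
190 [([0.466, -0.086, 0.165], 0.919), ([0.475, -0.101, 0.164], 0.921), ([0.492, -0.111, 0.153], 0.937)]
194 [([0.47, -0.084, 0.148], 0.934), ([0.481, -0.097, 0.143], 0.941), ([0.491, -0.111, 0.141], 0.945)]
198 [([0.55, -0.039, 0.032], 1.083), ([0.555, -0.059, 0.038], 1.075), ([0.579, -0.069, 0.018], 1.1)]
202 [([0.545, -0.042, 0.024], 1.084), ([0.55, -0.062, 0.029], 1.077), ([0.567, -0.075, 0.018], 1.092)]
4328 [ 0.43903757 -0.1392229   0.1499128 ] [0.61715397 0.02114747 0.63870995]
```

Wrist and scene depth agree: the fingers really end about 31–33 mm short of the reported TCP, so they shut at about z 0.069, above the bar top (0.0585). The body sits correspondingly higher too. I'll apply this offset, reopen and go lower, checking force.

Emit:
jog_arm(
  rows=[
    [[0,0,0],[0,0,10],0.5],
    [[0,0,0],[0,0,20],0.5],
    [[0,0,0],[0,0,30],0.5],
    [[0,0,0],[0,0,35],0.5],
    [[0,0,-1],[0,0,35],0.5],
    [[0,0,-1.8],[0,0,35],0.5],
    [[0,0,-2.4],[0,0,35],0.5],
    [[0,0,-2.7],[0,0,35],0.5],
  ],
)

```text
clock: 5.12
position: [0.5586, -0.0546, 0.0095]
ee_rot: [-0.431, -3.111, 0.0]
force: [0.1, 0.1, -0.0]
width: 0.5
gripper_force: 0.0
```

Emit:
jog_arm(
  rows=[
    [[0,0,-0.1],[0,0,0],0.5],
    [[0,0,-0.1],[0,0,0],0],
    [[0,0,-0.1],[0,0,0],0],
    [[0,0,-0.1],[0,0,0],0],
    [[0,0,-0.1],[0,0,0],0],
    [[0,0,-0.1],[0,0,0],0],
  ],
  newtons=40,
)

```text
clock: 5.88
position: [0.5591, -0.0545, 0.0093]
ee_rot: [0.431, 3.112, 0.0]
force: [0.6, -0.2, 1.6]
width: 0.128
gripper_force: 40.0
```

```bash
python3 -c "
from h import *;from cell import arm
st(arm.observe())"
```

```text
5.88 [ 0.5591 -0.0545  0.0093] yawY 74.24 tilt [ 0.  0. -1.] F [ 0.6 -0.2  1.6] T [ 0.14 -0.02 -0.06] w 0.128 40.0 j [-0.18  0.56  0.26  1.93 -0.22  0.67  1.51]
```

The bar is gripped (0.128 ≈ 12 mm). Now clockwise.

Emit:
jog_arm(
  rows=[
    [[0,0,0.05],[0,0,-10],0],
    [[0,0,0.1],[0,0,-20],0],
    [[0,0,0.16],[0,0,-30],0],
    [[0,0,0.21],[0,0,-40],0],
    [[0,0,0.26],[0,0,-50],0],
    [[0,0,0.31],[0,0,-60],0],
    [[0,0,0.37],[0,0,-70],0],
    [[0,0,0.42],[0,0,-80],0],
  ],
)

```text
clock: 6.88
position: [0.5594, -0.0543, 0.0135]
ee_rot: [2.335, 2.101, 0.001]
force: [1.5, 1.2, -0.7]
width: 0.127
gripper_force: 40.0
```

```bash
python3 -c "
from h import *;from cell import arm
st(arm.observe())"
```

```text
6.88 [ 0.5594 -0.0543  0.0135] yawY -6.04 tilt [ 0.001  0.    -1.   ] F [ 1.5  1.2 -0.7] T [ 0.07 -0.07  0.06] w 0.127 40.0 j [-0.45  0.63  0.66  1.95 -0.55  0.75  0.43]
```

Emit:
jog_arm(
  rows=[
    [[0,0,0.05],[0,0,-10],0],
    [[0,0,0.1],[0,0,-20],0],
    [[0,0,0.16],[0,0,-30],0],
    [[0,0,0.21],[0,0,-40],0],
    [[0,0,0.26],[0,0,-50],0],
    [[0,0,0.29],[0,0,-56],0],
    [[0,0,0.29],[0,0,-56],0],
  ],
)

```text
clock: 7.75
position: [0.5596, -0.0545, 0.0164]
ee_rot: [3.046, 0.768, 0.001]
force: [2.0, 0.4, 1.3]
width: 0.127
gripper_force: 40.0
```

```bash
python3 -c "
from h import *;from cell import arm
st(arm.observe())"
```

```text
7.75 [ 0.5596 -0.0545  0.0164] yawY -61.69 tilt [ 0.001 -0.    -1.   ] F [2.  0.4 1.3] T [ 0.13 -0.34 -0.03] w 0.127 40.0 j [-0.6   0.72  0.92  1.96 -0.77  0.86 -0.33]
```

Emit:
jog_arm(
  rows=[
    [[0,0,0.02],[0,0,-4],0],
    [[0,0,0.04],[0,0,-8],0],
    [[0,0,0.05],[0,0,-10],0],
    [[0,0,0.05],[0,0,-10],0],
  ],
)

```text
clock: 8.25
position: [0.5596, -0.0545, 0.0169]
ee_rot: [3.101, 0.501, 0.002]
force: [3.8, 0.5, 0.9]
width: 0.127
gripper_force: 40.0
```

```bash
python3 -c "
from h import *;from cell import arm
st(arm.observe())"
```

```text
8.25 [ 0.5596 -0.0545  0.0169] yawY -71.64 tilt [ 0.001 -0.    -1.   ] F [3.8 0.5 0.9] T [ 0.16 -0.69  0.01] w 0.127 40.0 j [-0.63  0.74  0.97  1.96 -0.81  0.88 -0.47]
```

Emit:
jog_arm(
  rows=[
    [[0,0,0],[0,0,0],0.5],
    [[0,0,0],[0,0,0],0.5],
    [[0,0,2],[0,0,0],0.5],
    [[0,0,7],[0,0,0],1],
    [[0,0,13],[0,0,0],1],
    [[-2,4,16],[0,0,-5],1],
    [[-5,8.5,16],[0,0,-5],1],
    [[-8,13.5,16],[0,0,-5],1],
  ],
)

```text
clock: 9.25
position: [0.4782, 0.0807, 0.1779]
ee_rot: [-3.121, -0.36, -0.001]
force: [1.0, 1.5, 0.4]
width: 0.949
gripper_force: 0.0
```

Emit:
jog_arm(
  rows=[
    [[-2.6,4.5,0],[0,0,0],1],
    [[-5.2,9,0],[0,0,0],1],
    [[-5.7,9.7,0],[0,0,0],1],
    [[-5.7,9.7,0],[0,0,0],1],
    [[-5.7,9.7,0],[0,0,0],1],
  ],
)

```text
clock: 9.88
position: [0.4228, 0.1758, 0.1772]
ee_rot: [3.121, 0.358, 0.001]
force: [-0.0, -0.2, 0.4]
width: 0.999
gripper_force: 0.0
```

```bash
python3 - <<'E'
from h import *;from cell import arm
d=wrist(arm,"w4"); P=cloud(d); z=P[...,2]; near=np.hypot(P[...,0]-.475,P[...,1]-.19)<.13
M=d["depth"]>.15
for lo,hi in((.0025,.007),(.036,.047)):
    m=((z>lo)&(z<hi)&near&M).astype(np.uint8); m=cv2.morphologyEx(m,cv2.MORPH_OPEN,np.ones((3,3)))
    n,l,s,c=cv2.connectedComponentsWithStats(m)
    for i in range(1,n):
        if s[i,4]>100:
            q=P[l==i]; r=cv2.minAreaRect((q[:,:2]*1000).astype(np.float32)); print(lo,s[i],q.mean(0).round(4),r)
E
```

```text
9.88 [0.4228 0.1758 0.1772] yawY -76.9 tilt [ 0.001 -0.    -1.   ] F [-0.  -0.2  0.4] T [-0.07  0.16  0.  ] w 0.999 0.0 j [-1.49  0.36  1.29  2.05 -0.41  1.03 -1.34]
0.0025 [ 225   40   69  146 6886] [0.4793 0.189  0.0045] ((472.6841735839844, 187.38209533691406), (150.4639129638672, 69.43955993652344), 11.38977336883545)
0.036 [250 155  12  34 383] [0.423  0.1778 0.0417] ((421.82330322265625, 177.4561004638672), (34.6544303894043, 11.261422157287598), 12.778491973876953)
```

View pics/w4.png

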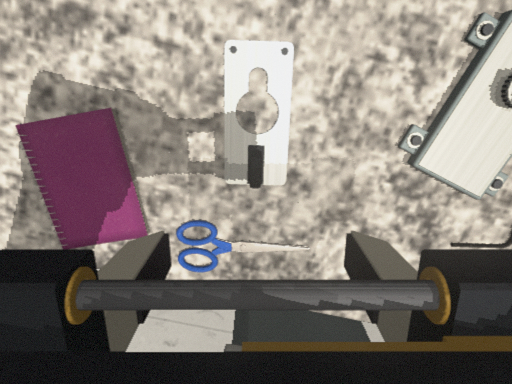

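The keyhole plate is at (0.4727, 0.1874) at 11.4°, and its pull centre is at (0.4222, 0.1775). Size and heights fit. In this view the pull is at (257,167) and the hole at (257,110). Joint 3 is close to its limit (1.29 of 1.32), so I'll take the half-turned grasp instead.

Emit:
jog_arm(
  rows=[
    [[0,0,0],[0,0,10],1],
    [[0,0,0],[0,0,20],1],
    [[0,0,0],[0,0,30],1],
    [[0,0,0],[0,0,40],1],
    [[0,0,0],[0,0,50],1],
    [[0,0,0],[0,0,60],1],
    [[0,0,0],[0,0,70],1],
    [[0,0,0],[0,0,80],1],
  ],
)

```text
clock: 10.92
position: [0.4227, 0.1757, 0.1768]
ee_rot: [2.154, 2.286, -0.0]
force: [0.3, -0.2, -0.1]
width: 1.003
gripper_force: 0.0
```

Emit:
jog_arm(
  rows=[
    [[0,0,0],[0,0,10],1],
    [[0,0,0],[0,0,20],1],
    [[0,0,0],[0,0,30],1],
    [[0,0,0],[0,0,40],1],
    [[0,0,0],[0,0,50],1],
    [[0,0,0],[0,0,60],1],
    [[0,0,0],[0,0,70],1],
    [[0,0,0],[0,0,80],1],
  ],
)

```text
clock: 11.92
position: [0.4227, 0.1756, 0.1767]
ee_rot: [0.181, 3.136, -0.001]
force: [0.4, 0.4, 0.0]
width: 1.0
gripper_force: 0.0
```

```bash
python3 -c "
from h import *;from cell import arm
st(arm.observe())"
```

```text
11.93 [0.4227 0.1756 0.1767] yawY 83.39 tilt [-0.    -0.001 -1.   ] F [0.4 0.4 0. ] T [ 0.06  0.04 -0.01] w 1.0 0.0 j [-1.03  0.19  0.61  2.02 -0.13  0.97  1.1 ]
```

Emit:
jog_arm(
  rows=[
    [[0,0.1,0],[0,0,9],1],
    [[-0.05,0.2,-4],[0,0,18],0.6],
    [[-0.05,0.2,-9],[0,0,18],0.6],
    [[-0.05,0.2,-13],[0,0,18],0.6],
    [[-0.05,0.2,-16],[0,0,18],0.6],
    [[-0.05,0.2,-18],[0,0,18],0.6],
    [[-0.05,0.2,-19],[0,0,18],0.6],
    [[-0.05,0.2,-19.3],[0,0,18],0.6],
  ],
)

```text
clock: 12.92
position: [0.4219, 0.1785, -0.0165]
ee_rot: [0.305, -3.126, 0.001]
force: [0.2, -1.3, 0.3]
width: 0.599
gripper_force: 0.0
```

```bash
python3 -c "
from h import *;from cell import arm
st(arm.observe())"
```

```text
12.93 [ 0.4219  0.1785 -0.0165] yawY 101.15 tilt [-0. -0. -1.] F [ 0.2 -1.3  0.3] T [ 0.02  0.04 -0.01] w 0.599 0.0 j [-0.81  0.51  0.39  2.21 -0.4   0.49  1.65]
```

Emit:
jog_arm(
  rows=[
    [[0,0,0],[0,0,0],0],
    [[0,0,0],[0,0,0],0],
    [[0,0,0],[0,0,0],0],
    [[0,0,0],[0,0,0],0],
    [[0,0,0],[0,0,0],0],
    [[0,0,2],[0,0,0],0],
    [[0,0,6],[0,0,0],0],
    [[0,0,10],[0,0,0],0],
  ],
  newtons=60,
)

```text
clock: 13.92
position: [0.4209, 0.179, 0.0845]
ee_rot: [0.308, -3.125, 0.001]
force: [0.5, 0.7, -1.2]
width: 0.126
gripper_force: 60.0
```

```bash
python3 -c "
from h import *;from cell import arm
st(arm.observe())"
```

```text
13.93 [0.4209 0.179  0.0845] yawY 101.24 tilt [-0.001 -0.001 -1.   ] F [ 0.5  0.7 -1.2] T [ 0.16  0.08 -0.01] w 0.126 60.0 j [-0.94  0.33  0.53  2.13 -0.24  0.74  1.52]
```

Emit:
jog_arm(
  rows=[
    [[0.8,-2.2,1],[0,0,-3],0],
    [[2.4,-6.4,1],[0,0,-7],0],
    [[4,-10.7,1],[0,0,-12],0],
    [[5.6,-15,1],[0,0,-17],0],
    [[7.2,-19.3,1],[0,0,-22],0],
    [[8.2,-22,1],[0,0,-24.6],0],
    [[8.2,-22,1],[0,0,-24.6],0],
    [[8.2,-22,1],[0,0,-24.6],0],
  ],
)

```text
clock: 14.92
position: [0.5025, -0.0409, 0.0929]
ee_rot: [-0.367, -3.118, 0.0]
force: [0.3, 1.1, -1.5]
width: 0.127
gripper_force: 60.0
```

```bash
python3 - <<'E'
from h import *;from cell import arm
w=wrist(arm,"w5"); s=arm.get_image("scene"); t=arm.get_image("top")
for n,e in(("s5",s),("t5",t)): pickle.dump(e,open(n+".pkl","wb"))
ims=[cv2.resize(s["img"][120:260,190:340],(400,373)),cv2.resize(t["img"][160:250,216:300],(400,428)),]
a=cv2.copyMakeBorder(ims[0],0,55,0,0,cv2.BORDER_CONSTANT)
cv2.imwrite("pics/c5.png",np.hstack([a,ims[1]])[:,:,::-1])
for n,e in(("scene",s),("top",t)):
    P=cloud(e); z=P[...,2]; m=(z>.1)&(z<.125)&(np.hypot(P[...,0]-.55,P[...,1]+.05)<.11); q=P[m]
    print(n,m.sum(),q.mean(0),cv2.minAreaRect((q[:,:2]*1000).astype(np.float32)))
    c=np.polyfit
    A=np.c_[q[:,:2],np.ones(len(q))]; print(np.linalg.lstsq(A,q[:,2],rcond=None)[0])
E
```

```text
14.93 [ 0.5025 -0.0409  0.0929] yawY 76.59 tilt [-0.002  0.    -1.   ] F [ 0.3  1.1 -1.5] T [0.02 0.07 0.07] w 0.127 60.0 j [-0.53  0.41  0.67  2.02 -0.35  0.82  1.68]
scene 390 [ 0.50193489 -0.04979916  0.11337033] ((552.933837890625, -52.85011291503906), (71.66197967529297, 152.158203125), 76.09014129638672)
[-0.00972317  0.00601008  0.11855003]
top 0 [nan nan nan] ((0.0, 0.0), (0.0, 0.0), 0.0)
[0. 0. 0.]<stdin>:9: RuntimeWarning: Mean of empty slice.
  ret = um.true_divide(
```

View pics/c5.png

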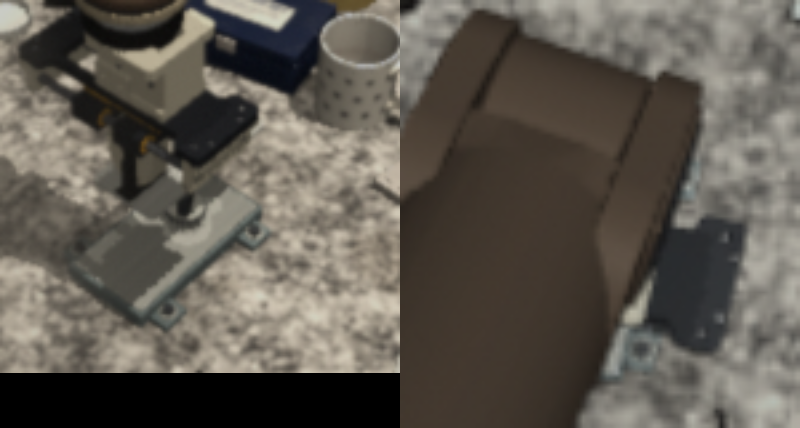

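The held plate reads (0.5529, -0.0529) at -13.9°, top at z 0.113 and level. That is within 1 mm of the pose needed. I'll lower it in two stages.

Emit:
jog_arm(
  rows=[
    [[0.1,0,-1.5],[0,0,0],0],
    [[0.1,0,-3],[0,0,0],0],
    [[0.1,0,-4],[0,0,0],0],
    [[0.1,0,-5],[0,0,0],0],
    [[0.1,0,-5.8],[0,0,0],0],
    [[0.1,0,-6.4],[0,0,0],0],
    [[0.1,0,-6.8],[0,0,0],0],
  ],
)

```text
clock: 15.95
position: [0.5045, -0.0407, 0.0255]
ee_rot: [0.365, 3.12, 0.0]
force: [0.2, 0.4, -1.5]
width: 0.125
gripper_force: 60.0
```

Emit:
jog_arm(
  rows=[
    [[0,0,-0.5],[0,0,0],0],
    [[0,0,-1],[0,0,0],0],
    [[0,0,-1.4],[0,0,0],0],
    [[0,0,-1.7],[0,0,0],0],
    [[0,0,-1.9],[0,0,0],0],
    [[0,0,-2.05],[0,0,0],0],
    [[0,0,-2.05],[0,0,0],0],
  ],
)

```text
clock: 16.82
position: [0.5045, -0.0407, 0.0052]
ee_rot: [-0.365, -3.12, -0.0]
force: [0.2, 0.1, -1.0]
width: 0.126
gripper_force: 60.0
```

```bash
python3 - <<'E'
from h import *;from cell import arm
st(arm.observe()); s=arm.get_image("scene"); P=cloud(s); z=P[...,2]
m=(z>.0215)&(z<.03)&(np.hypot(P[...,0]-.55,P[...,1]+.05)<.12); q=P[m]
print(m.sum(),q.mean(0),cv2.minAreaRect((q[:,:2]*1000).astype(np.float32)))
A=np.c_[q[:,:2],np.ones(len(q))]; print(np.linalg.lstsq(A,q[:,2],rcond=None)[0])
E
```

```text
16.82 [ 0.5045 -0.0407  0.0052] yawY 76.64 tilt [-0.  0. -1.] F [ 0.2  0.1 -1. ] T [0.01 0.05 0.  ] w 0.126 60.0 j [-0.43  0.55  0.56  2.09 -0.48  0.63  1.8 ]
405 [ 0.51019782 -0.04717887  0.02491785] ((539.3410034179688, -52.417118072509766), (81.06382751464844, 182.2956085205078), 75.2323989868164)
[ 0.00318562 -0.00658053  0.02298209]
```

Emit:
jog_arm(
  rows=[
    [[0,0,-0.1],[0,0,0],0],
    [[0,0,-0.17],[0,0,0],0],
    [[0,0,-0.17],[0,0,0],0],
    [[0,0,-0.17],[0,0,0],0],
  ],
)

```text
clock: 17.38
position: [0.5046, -0.0406, 0.0039]
ee_rot: [0.365, 3.12, 0.001]
force: [-2.7, 0.7, 4.4]
width: 0.127
gripper_force: 60.0
```

Emit:
jog_arm(
  rows=[
    [[-0.5,0.1,0],[0,0,0],0],
    [[-1.1,0.23,0],[0,0,0],0],
    [[-1.7,0.36,0],[0,0,0],0],
    [[-2.3,0.5,0],[0,0,0],0],
    [[-2.8,0.61,0],[0,0,0],0],
    [[-3.2,0.7,0],[0,0,0],0],
    [[-3.5,0.77,0],[0,0,0],0],
    [[-3.7,0.81,0],[0,0,0],0],
  ],
)

```text
clock: 18.38
position: [0.4681, -0.0325, 0.0039]
ee_rot: [0.365, 3.119, 0.0]
force: [4.7, -0.4, 4.0]
width: 0.129
gripper_force: 60.0
```

```bash
python3 -c "
from h import *;from cell import arm
st(arm.observe())"
```

```text
18.38 [ 0.4681 -0.0325  0.0039] yawY 76.65 tilt [ 0.002  0.    -1.   ] F [ 4.7 -0.4  4. ] T [-0.22 -0.61  0.02] w 0.129 60.0 j [-0.46  0.5   0.56  2.18 -0.49  0.58  1.79]
```

Emit:
jog_arm(
  rows=[
    [[-0.1,0.02,0],[0,0,0],0],
    [[-0.2,0.05,0],[0,0,0],0],
    [[-0.2,0.05,0],[0,0,0],0],
  ],
)

```text
clock: 18.75
position: [0.4661, -0.0321, 0.0039]
ee_rot: [0.365, 3.119, 0.0]
force: [3.8, -0.7, 5.7]
width: 0.126
gripper_force: 60.0
```

```bash
python3 -c "
from h import *;from cell import arm
st(arm.observe())"
```

```text
18.75 [ 0.4661 -0.0321  0.0039] yawY 76.64 tilt [ 0.001 -0.    -1.   ] F [ 3.8 -0.7  5.7] T [-0.15 -0.74 -0.01] w 0.126 60.0 j [-0.46  0.5   0.56  2.18 -0.49  0.58  1.79]
```

Emit:
jog_arm(
  rows=[
    [[-0.1,0.02,0],[0,0,0],0],
    [[-0.2,0.05,0],[0,0,0],0],
    [[-0.2,0.05,0],[0,0,0],0],
  ],
)

```text
clock: 19.12
position: [0.4656, -0.032, 0.0039]
ee_rot: [0.365, 3.116, -0.001]
force: [9.4, -2.7, -1.6]
width: 0.13
gripper_force: 60.0
```

```bash
python3 -c "
from h import *;from cell import arm
st(arm.observe())"
```

```text
19.12 [ 0.4656 -0.032   0.0039] yawY 76.64 tilt [ 0.004 -0.001 -1.   ] F [ 9.4 -2.7 -1.6] T [-0.37 -1.81  0.01] w 0.13 60.0 j [-0.46  0.5   0.56  2.19 -0.49  0.57  1.79]
```

The stud has met the slot's end: the last push moved only 0.5 mm while the force rose to 10 N. I'll relax, release, lift and start turning towards the knob grasp.

Emit:
jog_arm(
  rows=[
    [[0.12,-0.03,0],[0,0,0],0],
    [[0.12,-0.03,0],[0,0,0],0.4],
    [[0.12,-0.03,0],[0,0,0],0.4],
    [[0.12,-0.03,0],[0,0,0],0.4],
    [[0.12,-0.03,3],[0,0,0],0.4],
    [[0.12,-0.03,8],[0,0,0],0.4],
    [[0.12,-0.03,13],[0,0,-8],0.5],
    [[2.5,-0.5,16],[0,0,-18],0.5],
  ],
)

```text
clock: 20.12
position: [0.4876, -0.0363, 0.1655]
ee_rot: [-0.857, -3.022, -0.003]
force: [1.2, 0.7, -1.2]
width: 0.498
gripper_force: 0.0
```

Emit:
jog_arm(
  rows=[
    [[2,-0.5,0],[0,0,-10],0.5],
    [[4,-1,0],[0,0,-20],0.5],
    [[6.8,-1.7,0],[0,0,-30],0.5],
    [[6.8,-1.7,0],[0,0,-40],0.5],
    [[6.8,-1.7,0],[0,0,-50],0.5],
    [[6.8,-1.7,0],[0,0,-60],0.5],
    [[6.8,-1.7,0],[0,0,-70],0.5],
  ],
)

```text
clock: 21.0
position: [0.5559, -0.0533, 0.1632]
ee_rot: [-2.435, -1.983, 0.001]
force: [0.3, -0.1, -0.0]
width: 0.503
gripper_force: 0.0
```

```bash
python3 -c "
from h import *;from cell import arm
st(arm.observe())"
```

```text
21.0 [ 0.5559 -0.0533  0.1632] yawY -11.69 tilt [-0.001  0.    -1.   ] F [ 0.3 -0.1 -0. ] T [-0.13  0.1  -0.02] w 0.503 0.0 j [-0.75  0.57  1.15  1.83 -0.57  1.12  0.39]
```

Emit:
jog_arm(
  rows=[
    [[0.3,-0.1,0],[0,0,-8],0.5],
    [[0.3,-0.1,0],[0,0,-16],0.5],
    [[0.3,-0.1,0],[0,0,-22],0.5],
  ],
)

```text
clock: 21.38
position: [0.5589, -0.0543, 0.163]
ee_rot: [-2.768, -1.485, 0.002]
force: [0.6, -0.4, -0.4]
width: 0.497
gripper_force: 0.0
```

```bash
python3 - <<'E'
from h import *;from cell import arm
st(arm.observe()); t=arm.get_image("scene"); 
d=wrist(arm,"w6"); P=cloud(d); z=P[...,2]; near=(np.hypot(P[...,0]-.53,P[...,1]+.05)<.15)&(d["depth"]>.15)
for lo,hi in((.0224,.027),(.0345,.042),(.06,.07)):
    m=((z>lo)&(z<hi)&near).astype(np.uint8); m=cv2.morphologyEx(m,cv2.MORPH_OPEN,np.ones((3,3)))
    n,l,s,c=cv2.connectedComponentsWithStats(m)
    for i in range(1,n):
        if s[i,4]>100:
            q=P[l==i]; r=cv2.minAreaRect((q[:,:2]*1000).astype(np.float32)); print(lo,s[i],q.mean(0).round(4),r)
E
```

```text
21.38 [ 0.5589 -0.0543  0.163 ] yawY -33.58 tilt [-0.001  0.    -1.   ] F [ 0.6 -0.4 -0.4] T [-0.12  0.1   0.05] w 0.497 0.0 j [-0.78  0.62  1.24  1.83 -0.64  1.17  0.09]
21.43 [ 0.5589 -0.0542  0.1629] yawY -33.84 tilt [-0.001  0.    -1.   ] F [ 0.   0.2 -0.2] T [-0.06  0.04  0.01] w 0.502 0.0 j [-0.78  0.63  1.24  1.83 -0.64  1.17  0.08]
0.0224 [ 141  131  156  106 6056] [ 0.5177 -0.0421  0.0244] ((516.4178466796875, -44.777679443359375), (70.5597915649414, 150.34825134277344), 76.43282318115234)
0.0345 [240 157  31  27 371] [ 0.5569 -0.0444  0.0384] ((557.8836669921875, -44.23882293701172), (36.20121383666992, 16.57147216796875), 5.627552032470703)
0.0345 [262 170  15  22 144] [ 0.5646 -0.067   0.0385] ((565.1712036132812, -67.15110778808594), (24.466541290283203, 8.549132347106934), 26.41200065612793)
0.06 [244 166  29  32 463] [ 0.5592 -0.0539  0.0656] ((558.4483642578125, -54.743980407714844), (32.067535400390625, 12.054964065551758), 18.88434600830078)
0.06 [147 205  34  21 384] [ 0.4669 -0.0322  0.0621] ((466.50067138671875, -32.47395324707031), (11.690949440002441, 33.06266784667969), 76.59529876708984)
```

View pics/w6.png

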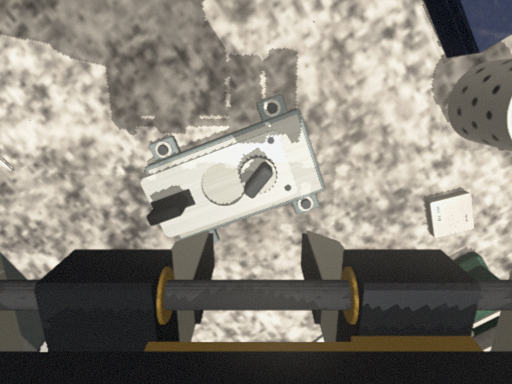

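The plate is home: its home point reads (0.558, -0.055) against the stud at (0.559, -0.054), lying flat and square at -13.6°. The knob bar at (260,180) lies at 18.9°, with its top at z 0.066. Lowering moves joint 3 away from its limit, so I'll lower first and then turn.

Emit:
jog_arm(
  rows=[
    [[0,0,-3],[0,0,0],0.5],
    [[0,0,-6],[0,0,0],0.5],
    [[0,0,-9],[0,0,0],0.5],
    [[0,0,-11],[0,0,0],0.5],
    [[0,0,-11.5],[0,0,-6],0.5],
    [[0,0,-11.5],[0,0,-12],0.5],
  ],
)

```text
clock: 22.22
position: [0.5593, -0.0545, 0.0481]
ee_rot: [-2.907, -1.19, 0.001]
force: [0.3, -0.3, -0.7]
width: 0.498
gripper_force: 0.0
```

```bash
python3 -c "
from h import *;from cell import arm
st(arm.observe())"
```

```text
22.23 [ 0.5593 -0.0545  0.0481] yawY -45.47 tilt [-0.001  0.    -1.   ] F [ 0.3 -0.3 -0.7] T [-0.09  0.16  0.02] w 0.498 0.0 j [-0.7   0.77  1.13  1.94 -0.85  1.    0.04]
```

Emit:
jog_arm(
  rows=[
    [[0,0,0],[0,0,-9],0.5],
    [[0,0,0],[0,0,-18],0.5],
    [[0,0,0],[0,0,-26],0.5],
    [[0,0,-1.5],[0,0,-26],0.5],
    [[0,0,-2.5],[0,0,-26],0.5],
    [[0,0,-3.1],[0,0,-26],0.5],
  ],
)

```text
clock: 22.98
position: [0.559, -0.0544, 0.0165]
ee_rot: [-3.099, -0.512, 0.002]
force: [0.6, -0.7, -0.5]
width: 0.501
gripper_force: 0.0
```

```bash
python3 -c "
from h import *;from cell import arm
st(arm.observe())"
```

```text
22.98 [ 0.559  -0.0544  0.0165] yawY -71.25 tilt [-0.001  0.    -1.   ] F [ 0.6 -0.7 -0.5] T [-0.06  0.14  0.03] w 0.501 0.0 j [-0.71  0.88  1.18  1.97 -0.98  1.03 -0.3 ]
```

Emit:
jog_arm(
  rows=[
    [[0,0,0],[0,0,0],0],
    [[0,0,0],[0,0,0],0],
    [[0,0,0],[0,0,0],0],
    [[0,0,0],[0,0,0],0],
    [[0,0,-0.05],[0,0,10],0],
    [[0,0,-0.1],[0,0,20],0],
    [[0,0,-0.16],[0,0,30],0],
    [[0,0,-0.21],[0,0,40],0],
  ],
  newtons=50,
)

```text
clock: 23.98
position: [0.5596, -0.0544, 0.0157]
ee_rot: [2.735, 1.546, 0.001]
force: [-0.3, 0.3, 0.3]
width: 0.123
gripper_force: 50.0
```

Emit:
jog_arm(
  rows=[
    [[0,0,-0.05],[0,0,10],0],
    [[0,0,-0.1],[0,0,20],0],
    [[0,0,-0.16],[0,0,30],0],
    [[0,0,-0.19],[0,0,36],0],
    [[0,0,-0.19],[0,0,36],0],
  ],
)

```text
clock: 24.6
position: [0.5594, -0.0544, 0.0137]
ee_rot: [-2.13, -2.309, -0.001]
force: [-0.1, 0.5, 0.5]
width: 0.121
gripper_force: 50.0
```

```bash
python3 -c "
from h import *;from cell import arm
st(arm.observe())"
```

```text
24.6 [ 0.5594 -0.0544  0.0137] yawY 4.61 tilt [ 0.     0.001 -1.   ] F [-0.1  0.5  0.5] T [0.14 0.16 0.06] w 0.121 50.0 j [-0.57  0.7   0.86  1.96 -0.73  0.83  0.78]
```

Emit:
jog_arm(
  rows=[
    [[0,0,-0.02],[0,0,4],0],
    [[0,0,-0.03],[0,0,7],0],
    [[0,0,-0.03],[0,0,10],0],
    [[0,0,-0.03],[0,0,10],0],
  ],
)

```text
clock: 25.1
position: [0.5594, -0.0544, 0.0135]
ee_rot: [-1.923, -2.484, -0.001]
force: [-2.3, 1.3, 6.7]
width: 0.121
gripper_force: 50.0
```

```bash
python3 -c "
from h import *;from cell import arm
st(arm.observe())"
```

```text
25.1 [ 0.5594 -0.0544  0.0135] yawY 14.5 tilt [ 0.     0.001 -1.   ] F [-2.3  1.3  6.7] T [ 0.29  0.58 -0.06] w 0.121 50.0 j [-0.54  0.68  0.82  1.96 -0.69  0.8   0.92]
```

Emit:
jog_arm(
  rows=[
    [[0,0,0],[0,0,4],0],
    [[0,0,0],[0,0,8],0],
    [[0,0,0],[0,0,12],0],
    [[0,0,0],[0,0,12],0],
    [[0,0,0],[0,0,12],0],
  ],
)

```text
clock: 25.72
position: [0.5593, -0.0544, 0.0135]
ee_rot: [-1.655, -2.67, -0.001]
force: [-2.8, 2.7, 7.1]
width: 0.126
gripper_force: 50.0
```

```bash
python3 -c "
from h import *;from cell import arm
st(arm.observe())"
```

```text
25.73 [ 0.5593 -0.0544  0.0135] yawY 26.42 tilt [-0.     0.001 -1.   ] F [-2.8  2.7  7.1] T [ 0.43  0.58 -0.09] w 0.126 50.0 j [-0.51  0.66  0.76  1.96 -0.64  0.78  1.08]
```

Emit:
jog_arm(
  rows=[
    [[0,0,0],[0,0,4],0],
    [[0,0,0],[0,0,8],0],
    [[0,0,0],[0,0,12],0],
    [[0,0,0],[0,0,12],0],
    [[0,0,0],[0,0,12],0],
  ],
)

```text
clock: 26.35
position: [0.5593, -0.0544, 0.0134]
ee_rot: [-1.367, -2.828, -0.001]
force: [-2.9, 1.9, 7.4]
width: 0.125
gripper_force: 50.1
```

```bash
python3 - <<'E'
from h import *;from cell import arm
d=wrist(arm,"w7"); s=arm.get_image("scene")
a=cv2.resize(s["img"][140:250,190:320],(450,380),interpolation=cv2.INTER_CUBIC); b=cv2.resize(d["img"][110:260,190:320],(330,380),interpolation=cv2.INTER_CUBIC)
cv2.imwrite("pics/c7.png",np.hstack([a,b])[:,:,::-1])
P=cloud(d);z=P[...,2]; m=(z>.028)&(z<.045)&(np.hypot(P[...,0]-.559,P[...,1]+.0545)<.019)
print(m.sum(),np.percentile(z[m],[10,50,90]))
E
```

```text
26.35 [ 0.5593 -0.0544  0.0134] yawY 38.39 tilt [-0.     0.001 -1.   ] F [-2.9  1.9  7.4] T [ 0.39  0.61 -0.32] w 0.125 50.1 j [-0.48  0.64  0.7   1.95 -0.59  0.76  1.24]
1017 [0.0316337  0.03393313 0.03829392]
```

View pics/c7.png

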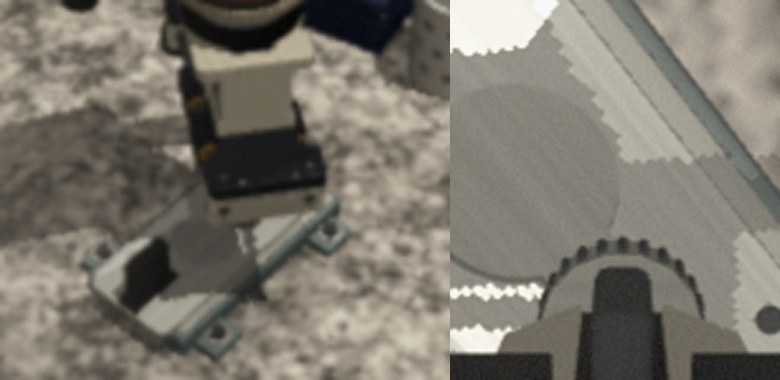

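The bar is still aligned with the fingers. The disc top is at about z 0.034, so it bears on the plate, and the resisting torque has climbed to 0.32 N m, well above the drag. It's clamped. I'll release and lift clear.

Emit:
jog_arm(
  rows=[
    [[0,0,0],[0,0,0],0.4],
    [[0,0,0],[0,0,0],0.4],
    [[0,0,0],[0,0,0],0.4],
    [[0,0,3],[0,0,0],0.4],
    [[0,0,8],[0,0,0],0.4],
    [[0,0,13],[0,0,0],0.4],
    [[0,0,15],[0,0,0],0.4],
    [[0,0,15],[0,0,0],0.4],
  ],
)

```text
clock: 27.45
position: [0.5605, -0.0547, 0.1645]
ee_rot: [1.361, 2.829, 0.003]
force: [0.3, -0.4, -0.6]
width: 0.403
gripper_force: 0.0
```

```bash
python3 - <<'E'
from h import *;from cell import arm
d=wrist(arm,"w8"); P=cloud(d); z=P[...,2]; near=(np.hypot(P[...,0]-.53,P[...,1]+.05)<.15)&(d["depth"]>.15)
for lo,hi in((.0224,.027),(.0315,.038),(.05,.07)):
    m=((z>lo)&(z<hi)&near).astype(np.uint8); m=cv2.morphologyEx(m,cv2.MORPH_OPEN,np.ones((3,3)))
    n,l,s,c=cv2.connectedComponentsWithStats(m)
    for i in range(1,n):
        if s[i,4]>100:
            q=P[l==i]; r=cv2.minAreaRect((q[:,:2]*1000).astype(np.float32)); print(lo,s[i],q.mean(0).round(4),r)
            if lo<.03: A=np.c_[q[:,:2],np.ones(len(q))]; print(np.linalg.lstsq(A,q[:,2],rcond=None)[0])
E
```

```text
27.45 [ 0.5605 -0.0547  0.1645] yawY 38.63 tilt [ 0.003  0.    -1.   ] F [ 0.3 -0.4 -0.6] T [-0.01  0.03 -0.04] w 0.403 0.0 j [-0.61  0.46  0.87  1.82 -0.4   1.05  1.09]
0.0224 [ 155   53  145  158 6959] [ 0.5101 -0.0411  0.0244] ((516.9614868164062, -44.282623291015625), (70.58887481689453, 150.56680297851562), 76.43830108642578)
[7.38056599e-05 1.57040390e-04 2.44066970e-02]
0.0315 [239 155  19  34 307] [ 0.5491 -0.0594  0.034 ] ((549.056640625, -59.01715850830078), (14.754495620727539, 35.09665298461914), 24.384084701538086)
0.0315 [263 158  12  31 278] [ 0.5674 -0.0473  0.034 ] ((568.556640625, -47.377655029296875), (11.019230842590332, 31.181514739990234), 38.897159576416016)
0.05 [171  76  35  38 621] [ 0.4667 -0.0313  0.0612] ((466.5, -32.219139099121094), (12.21062183380127, 33.65283203125), 76.61164093017578)
0.05 [250 161  14  35 450] [ 0.5574 -0.0531  0.061 ] ((558.3117065429688, -53.787025451660156), (11.936269760131836, 30.784330368041992), 38.202213287353516)
```

```bash
python3 -c "
from cell import arm
print(arm.sign_off())"
```

```text
the job is handed in; nothing more can be done
None
```

The job is handed in at about 27 s: the keyhole plate lies flat, square and fully home on the fixture with the knob screwed down on it and the robot clear. The clamp force itself couldn't be read; the only evidence for it is the 0.32 N m the knob resisted with and the disc resting on the plate.

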